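# Cover the steel tumbler

## Task

Two loose steel covers lie on the worktop in front of an open steel tumbler and an open glass dish. Take the smaller cover, which is the one that fits the tumbler, and set it down (do not drop it) on the tumbler's rim so that it sits seated, level and centred over the mouth. Leave the tumbler standing where it is, and leave the wider cover and the glass dish alone.

Things in the scene. Friction and masses are not known exactly. Their poses are not given: they have to be found in the camera images.
- small_cover: The smaller steel cover, 76 mm in diameter: a 4 mm thick round disc with a plain upright grip post in the middle of its top and a shallow round boss under it; heights above its origin: boss 0 to 6, disc 6 to 10, post 10 to 40; the post is 22 across (28 at its foot). Loose, lying right way up on the worktop on its boss. Origin: centre of the boss's underside; z up along the post. Boss 40 across (34 at its bottom edge). About 0.1 kg.
- tumbler: Open, round, thin-walled steel tumbler, 81 mm tall, 63 mm across outside at the rim, 48 at the foot; the mouth is about 58 mm across, so the small cover's boss drops in with about 8 mm to spare all round and the disc rests on the rim, the cover's origin then lying 75 mm above the tumbler's. Loose, standing upright, empty, about 0.2 kg. Origin: centre of its underside; z up.
- wide_cover: The wider steel cover, 108 mm in diameter (belongs to the dish; leave it): a 4 mm thick round disc with a plain upright grip post in the middle of its top and a shallow round boss under it; heights above its origin: boss 0 to 6, disc 6 to 10, post 10 to 40; the post is 22 across (28 at its foot). Loose, lying right way up on the worktop on its boss. Origin: centre of the boss's underside; z up along the post. Boss 76 across.
- dish: Low open round glass dish, 97 mm across at the rim, 50 mm tall (leave it). Loose, upright. Origin: centre of its underside; z up.
There are look-alikes about, which are no part of the job. What is shaped like the small_cover but purple is not meant.

How it is judged:
By the outcome, as a careful person would: the job done as asked, in the order asked, and still so for the second after the job is handed in, with the robot touching nothing.
It also fails if it takes over 42 s, if anything falls off the work surface, if the arm or the gripper's body presses on something with over 40 N, if the wrist force passes 120 N, or if a joint passes its speed limit or range.

## Robot

A 7-joint arm with a two-finger parallel gripper is mounted at the origin on a cart in front of the work surface, level with it; the furniture and walls round the work are solid. World frame = base frame: x ahead of the robot, y to its left, z up, the work surface at z = 0. Lengths are in mm, angles in rad, forces in N, time in s.
With the tool pointing down it reaches from about 425 to 925 mm from the base axis. Payload 6.8 kg.
Tool frame: the origin (TCP) lies between the finger pads; the fingertips stand r.nose_length ahead of it and the grasp point (between the pads) lies 6 mm ahead of it (r.nose_length is the distance from the TCP to the fingertips, in mm); z points along the fingers, y is the line along which they close (so a half turn about z gives the same grasp; the last joint's range is limited). The gripper opens to 88 mm and grips with 3 to 60 N. Pads are 20 mm wide; open, the fingers measure 115 mm over their backs; the gripper's body (75 mm by 178 mm) begins 61 mm behind the grasp point.
Start: joints at [-1.241, 0.477, 0.022, 1.555, -0.011, 1.109, -0.083], TCP at [286.164, 611.357, 247.664] pointing down, gripper open.
Joint ranges: [-2.96, 2.96], [-0.34, 2.1], [-1.41, 1.46], [0.24, 2.44], [-1.37, 4.51], [0.17, 1.92], [-2.96, 2.96]. Speed limits (rad/s): [2.39, 2.39, 3.14, 3.14, 3.14, 3.14, 3.14].

## Interface

Orientations are given as a 3x3 rotation matrix whose columns are the frame's x, y, z axes.
In Python, from station import r gives the robot as it stands.
- The arm moves only by the tool play_rows, never from a script. Its argument "commands" is a list of rows, each a list of 3 entries, a list of its own where there are three numbers: the shift along the tool's x, y, z in mm, then the turn, a rotation vector about the tool's x, y, z in degrees, then the opening, from 0 (shut) to 1 (fully open). A call has 1 to 5 rows; each row is the pose to reach, as a shift and turn from the pose commanded when the call began, along the tool's axes at that moment; what a row does not reach only later rows make up. A row lasts 1/8 s, in which the tool goes at most 62.5 mm and 10.7 degrees, less where a joint would pass 70% of its speed; a pose out of reach is approached as far as the arm can. A call with a gripper value outside its range is refused whole. The fingers move at their own pace and stop on an object; "newtons" is the grip in N (left out, the last holds). Time passes only in rows, so rows that repeat a pose let the fingers close. It gives the time, the measured TCP pose, the force, the opening and the grip force at its end, in the units of the state.
- r.sense(): the state, without advancing time (a new reading comes with each control period).
- r.grab_frame(name): name is "side" or "top"; returns a dict with "color" (480x640x3 uint8, red, green, blue), "fx", "fy", "cx", "cy" (pixels), "eye" and "attitude" of the camera in the world. Camera axes: x right, y down, z forward; pixel columns grow to the right and rows downward; lengths in mm; the calibration is good to about 2 mm. A picture is of the moment at which its call begins. There is no depth.
- r.close_job(): hands the job in; it is judged then, once.
The state is a dict: "t": time; "joints": joint angles; "qvel": joint speeds; "joint_efforts": joint torques, N m; "eef_pos": TCP position; "orientation": TCP orientation; "ft_force": force on the tool from outside, world axes, zero at the start; "torque": the same for the moment, N m; "opening": finger opening in mm; "grip_force": force on a finger pad.
Only numpy, scipy, OpenCV 4.12 (cv2) and the standard library are available. Lean on these libraries where they do the work, as an engineer would, in place of code of your own. Each camera call takes 0.05 s, during which the arm holds its last target. There are 200 camera calls.

## Working session

There is one attempt and no reset: what is moved stays moved. The work goes in short steps, Python scripts to look and compute and a tool call to move; the robot and the scene stay as the last step left them, time stands still between calls to the robot, and variables do not carry over. Pictures are saved under pics/ and viewed, at most 10 in all, crops included, and the job is handed in when it is done.

Besides the shell and the picture viewer there is one more tool, called after ">>>" by a JSON object that holds its "method" and its "body". play_rows: Moves the arm, as the interface text tells. Its arguments: {"type":"object","properties":{"commands":{"type":"array"},"newtons":{"type":"number"}},"required":["commands"]}

```bash
mkdir -p pics
cat > h.py <<'E'
import numpy as np, cv2
from station import r
def ray(f,u,v,z):
    d=np.array(f["attitude"])@np.array([(u-f["cx"])/f["fx"],(v-f["cy"])/f["fy"],1.])
    e=np.array(f["eye"]); return e+d*(z-e[2])/d[2]
def shot(n,fn):
    f=r.grab_frame(n); cv2.imwrite("pics/"+fn,f["color"][:,:,::-1]); return f
E
python3 - <<'E'
from h import *
for n in("top","side"):
    f=shot(n,n+"0.png"); print(n,f["fx"],f["cx"],f["cy"],f["eye"],np.round(f["attitude"],3))
s=r.sense(); print(r.nose_length,s["t"],s["eef_pos"],np.round(s["orientation"],3),s["opening"])
E
```

```text
top 554.1706907157771 322.05860704505926 244.08522978343512 [430.69961142   1.8056912  969.73838595] [[-0.003 -0.998  0.066]
 [-1.     0.001 -0.028]
 [ 0.028 -0.066 -0.997]]
side 606.4514344803733 329.9341387675795 243.42052220238745 [462.43187085 664.13686396 700.89316763] [[-1.    -0.016  0.023]
 [-0.028  0.695 -0.718]
 [-0.004 -0.719 -0.696]]
25.0 0.1 [285.97171139 610.87606726 246.80262237] [[-0.906  0.424 -0.001]
 [ 0.424  0.906 -0.002]
 [-0.    -0.002 -1.   ]] 88.04886950157383
```

View pics/top0.png

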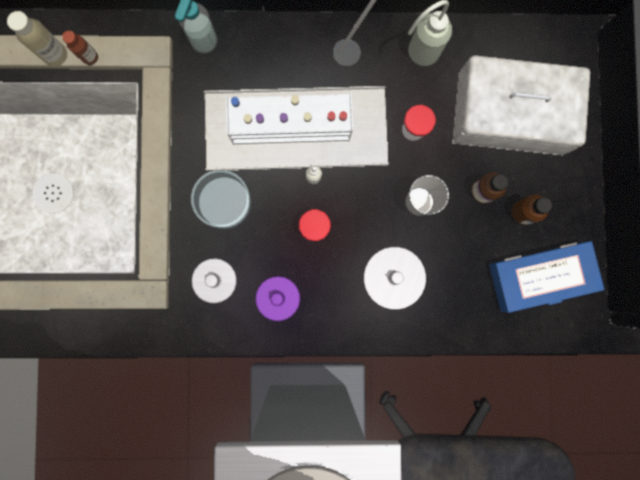

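View pics/side0.png

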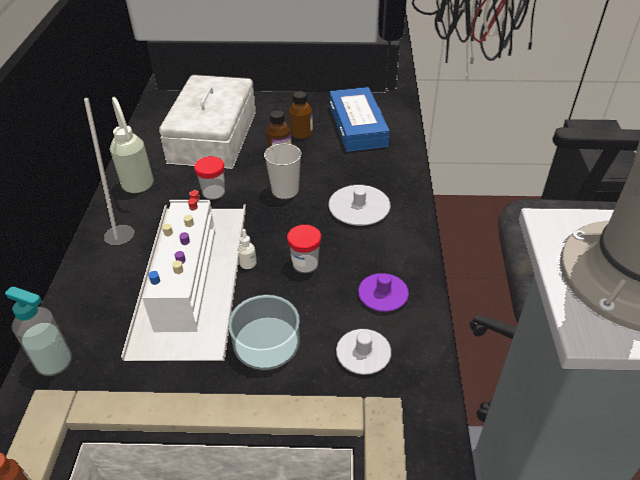

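The top view shows the candidates for the small cover: a silver cover at (213,281), a purple look-alike at (278,299) and a wider silver cover at (395,278). The tumbler is at about (428,195) and the dish at (221,199). I choose the silver one at (213,281) and will measure it now.

Run:
```python
from h import *
f=r.grab_frame("top"); g=r.grab_frame("side")
def blob(f,u,v,w,th,z):
    G=cv2.cvtColor(f["color"],cv2.COLOR_RGB2GRAY).astype(np.uint8)
    sub=np.zeros_like(G); sub[v-w:v+w,u-w:u+w]=(G[v-w:v+w,u-w:u+w]>th)*255
    c=max(cv2.findContours(sub,cv2.RETR_EXTERNAL,cv2.CHAIN_APPROX_NONE)[0],key=cv2.contourArea)
    P=np.array([ray(f,p[0],p[1],z)[:2] for p in c[:,0]+0.0],np.float32)
    e=cv2.fitEllipse(cv2.convexHull(P)); print(np.round(e[0],1),np.round(e[1],1),cv2.boundingRect(c))
for th in(90,120): 
  print("top",th); blob(f,213,281,30,th,10); blob(f,395,278,40,th,10)
  blob(f,428,195,26,th,81)
  print("side",th); blob(g,363,351,35,th,10); blob(g,360,205,40,th,10)
a=f["color"][250:330,180:310]; b=f["color"][165:225,395:460]; c=g["color"][130:215,250:320]
R=lambda x:cv2.resize(x,(390,290),interpolation=cv2.INTER_CUBIC)
cv2.imwrite("pics/crop1.png",np.vstack([np.hstack([R(a),R(b)]),np.hstack([R(c),R(g["color"][320:385,320:410])])])[:,:,::-1])
```

```text
top 90
[432.3 161.3] [77.6 78. ] (191, 258, 46, 46)
[ 436.1 -151.2] [110.2 110.4] (363, 246, 64, 64)
[ 569.3 -195.2] [64.2 71.7] (407, 175, 43, 40)
side 90
[433.  162.6] [76.1 76.8] (336, 329, 55, 46)
[ 436.8 -150.2] [108.8 109.7] (328, 185, 63, 41)
top 120
[432.5 161.2] [75.9 76.1] (192, 258, 44, 45)
[ 436.  -151.2] [108.3 108.8] (364, 247, 62, 63)
[ 572.6 -191.6] [50.5 65.4] (409, 175, 31, 39)
side 120
[433.  162.5] [75.6 76. ] (336, 329, 55, 45)
[ 436.8 -150.6] [107.7 108.2] (329, 185, 62, 40)
```

View pics/crop1.png

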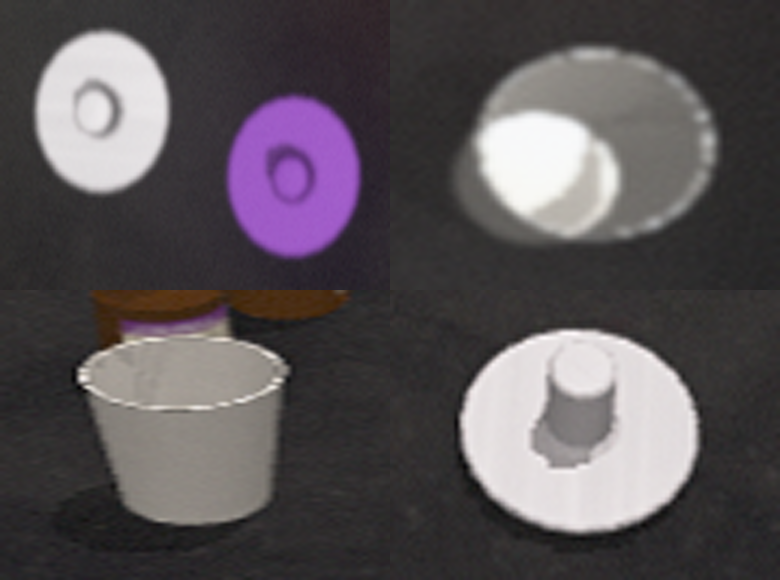

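The crop confirms it: the silver cover is 76 mm across, so it is the small one, and the purple one is the look-alike. The tumbler rim is at about top u 410–449.5, v 174.7–214.7, and side u 264–302, v 143–164.6.

```bash
cat >> h.py <<'E'
def go(x,y,z):
    s=r.sense(); R=np.array(s["orientation"]); d=np.array([x,y,z])-s["eef_pos"]
    print("t",s["t"],"pos",np.round(s["eef_pos"],1),"tool shift",np.round(R.T@d,1),"f",np.round(s["ft_force"],1),"open",s["opening"]); return R
E
python3 - <<'E'
from h import *
f=r.grab_frame("top"); g=r.grab_frame("side")
for F,ps in((f,[(410,194.7),(449.5,194.7),(429.7,174.7),(429.7,214.7)]),(g,[(264,153.4),(302,153.4),(283,143.2),(283,164.6)])):
    Q=np.array([ray(F,u-.4,v-.4,81) for u,v in ps]); print(np.round(Q[:,:2],1),Q.mean(0).round(1))
go(433,162,200)
E
```

```text
[[ 570.8 -166. ]
 [ 570.9 -230.7]
 [ 603.7 -198.7]
 [ 538.1 -197.7]] [ 570.9 -198.3   81. ]
[[ 604.3 -199.2]
 [ 538.2 -200.6]
 [ 573.8 -230.6]
 [ 568.6 -167.6]] [ 571.2 -199.5   81. ]
t 0.3 pos [286.1 611.2 247.3] tool shift [-323.5 -344.5   47.5] f [-0.1  0.6 -0.2] open 87.7160841941791
```

>>> {"method": "play_rows", "body": {"commands": [[[-40, -42, 0], [0, 0, 0], 1], [[-80, -85, 0], [0, 0, 0], 1], [[-120, -128, 0], [0, 0, 0], 1], [[-160, -170, 0], [0, 0, 0], 1], [[-200, -213, 10], [0, 0, 0], 1]]}}

```text
t: 0.92
eef_pos: [377.8, 332.2, 238.4]
orientation: [[-0.906, 0.424, 0.001], [0.424, 0.906, 0.002], [-0.001, 0.002, -1.0]]
ft_force: [1.5, 0.2, -0.6]
opening: 88.0
grip_force: 0.0
```

```bash
python3 -c "
from h import *
go(433,162,90)"
```

```text
t 0.925 pos [377.8 332.2 238.4] tool shift [-122.1 -131.1  148.1] f [ 1.5  0.2 -0.6] open 87.9987879503862
```

>>> {"method": "play_rows", "body": {"commands": [[[-35, -38, 20], [0, 0, 0], 1], [[-70, -75, 50], [0, 0, 0], 1], [[-105, -112, 90], [0, 0, 0], 1], [[-122, -131, 128], [0, 0, 0], 1], [[-122, -131, 148], [0, 0, 0], 1]]}}

```text
t: 1.55
eef_pos: [431.7, 160.3, 88.1]
orientation: [[-0.904, 0.428, -0.002], [0.428, 0.904, -0.002], [0.001, -0.002, -1.0]]
ft_force: [0.3, 0.3, -0.8]
opening: 87.5
grip_force: 0.0
```

```bash
python3 -c "
from h import *
go(433,162,38)
g=shot('side','side1.png'); f=shot('top','top1.png')
cv2.imwrite('pics/c2.png',np.hstack([cv2.resize(g['color'][250:450,250:450],(400,400)),cv2.resize(f['color'][180:380,110:310],(400,400))])[:,:,::-1])"
```

```text
t 1.55 pos [431.7 160.3  88.1] tool shift [-0.4  2.2 50.1] f [ 0.3  0.3 -0.8] open 87.46347384997458
```

View pics/c2.png

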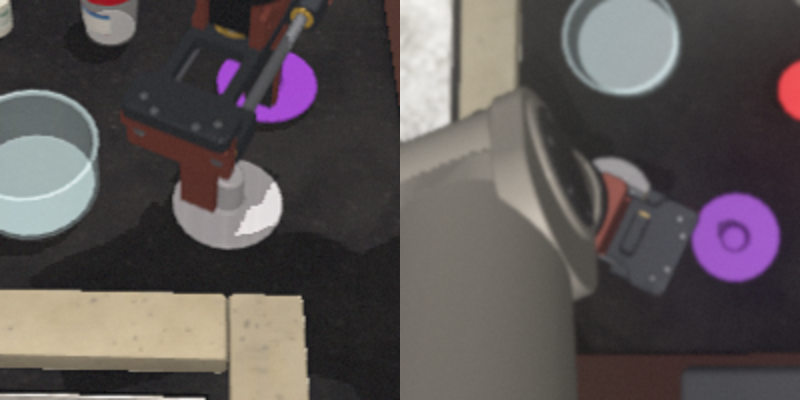

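The side crop shows the post at about (230,185), between the open fingers, with clear space around it. Next I go down and close.

>>> {"method": "play_rows", "body": {"commands": [[[0, 2, 15], [0, 0, 0], 1], [[0, 2, 35], [0, 0, 0], 1], [[0, 2, 48], [0, 0, 0], 1], [[0, 2, 49], [0, 0, 0], 1], [[0, 2, 49], [0, 0, 0], 0.5]], "newtons": 20}}

```text
t: 2.28
eef_pos: [433.1, 165.4, 41.0]
orientation: [[-0.906, 0.424, 0.0], [0.424, 0.906, 0.0], [-0.0, 0.0, -1.0]]
ft_force: [-0.5, -0.3, 1.0]
opening: 81.3
grip_force: 0.0
```

>>> {"method": "play_rows", "body": {"commands": [[[0, 0, 0], [0, 0, 0], 0], [[0, 0, 0], [0, 0, 0], 0], [[0, 0, 0], [0, 0, 0], 0], [[0, 0, 0], [0, 0, 0], 0], [[0, 0, 0], [0, 0, 0], 0]], "newtons": 20}}

```text
t: 2.9
eef_pos: [432.8, 165.1, 40.7]
orientation: [[-0.906, 0.424, 0.0], [0.424, 0.906, 0.0], [0.0, 0.0, -1.0]]
ft_force: [0.0, -0.1, -0.4]
opening: 31.6
grip_force: 0.0
```

>>> {"method": "play_rows", "body": {"commands": [[[0, 0, 0], [0, 0, 0], 0], [[0, 0, 0], [0, 0, 0], 0], [[0, 0, 0], [0, 0, 0], 0], [[0, 0, 0], [0, 0, 0], 0]], "newtons": 20}}

```text
t: 3.4
eef_pos: [432.7, 164.9, 40.6]
orientation: [[-0.906, 0.424, -0.0], [0.424, 0.906, -0.0], [0.0, -0.0, -1.0]]
ft_force: [0.1, -1.2, 1.2]
opening: 21.5
grip_force: 20.0
```

>>> {"method": "play_rows", "body": {"commands": [[[0, 0, -10], [0, 0, 0], 0], [[0, 0, -30], [0, 0, 0], 0], [[0, 0, -60], [0, 0, 0], 0], [[0, 0, -100], [0, 0, 0], 0], [[0, 0, -150], [0, 0, 0], 0]]}}

```text
t: 4.03
eef_pos: [432.2, 164.9, 192.0]
orientation: [[-0.906, 0.424, -0.001], [0.424, 0.906, -0.0], [0.001, -0.001, -1.0]]
ft_force: [0.7, 1.0, -1.2]
opening: 21.9
grip_force: 20.0
```

```bash
python3 -c "
from h import *
go(571,-199,220)
g=shot('side','side2.png')
cv2.imwrite('pics/c3.png',cv2.resize(g['color'][150:400,230:480],(500,500))[:,:,::-1])"
```

```text
t 4.025 pos [432.2 164.9 192. ] tool shift [-279.9 -270.8  -27.9] f [ 0.7  1.  -1.2] open 21.893052461400234
```

View pics/c3.png

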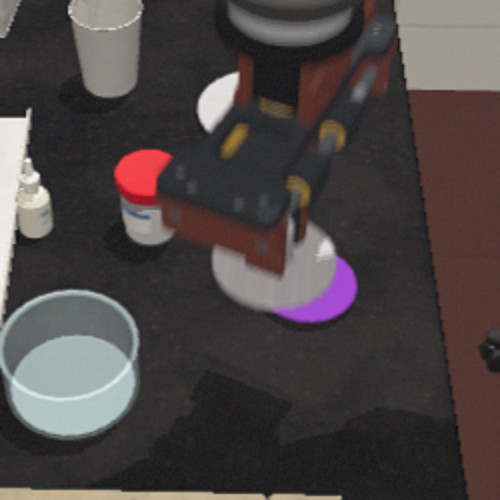

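The side crop shows the cover held level under the gripper at about (275,265). Next I carry it over to the tumbler.

>>> {"method": "play_rows", "body": {"commands": [[[-15, -15, -8], [0, 0, 0], 0], [[-42, -41, -8], [0, 0, 0], 0], [[-73, -71, -8], [0, 0, 0], 0], [[-104, -101, -8], [0, 0, 0], 0], [[-135, -131, -8], [0, 0, 0], 0]]}}

```text
t: 4.7
eef_pos: [500.0, -11.9, 199.1]
orientation: [[-0.906, 0.424, 0.001], [0.424, 0.906, 0.0], [-0.001, 0.001, -1.0]]
ft_force: [1.3, 0.1, -0.3]
opening: 21.6
grip_force: 20.0
```

>>> {"method": "play_rows", "body": {"commands": [[[-31, -30, 0], [0, 0, 0], 0], [[-62, -60, 0], [0, 0, 0], 0], [[-93, -90, 0], [0, 0, 0], 0], [[-122, -118, 0], [0, 0, 0], 0], [[-137, -133, 0], [0, 0, 0], 0]]}}

```text
t: 5.32
eef_pos: [567.4, -191.4, 198.9]
orientation: [[-0.905, 0.426, 0.0], [0.426, 0.905, -0.001], [-0.001, -0.0, -1.0]]
ft_force: [0.5, -0.3, -0.8]
opening: 21.4
grip_force: 20.0
```

>>> {"method": "play_rows", "body": {"commands": [[[-6, -5, 10], [0, 0, 0], 0], [[-6, -5, 25], [0, 0, 0], 0], [[-6, -5, 38], [0, 0, 0], 0], [[-6, -5, 40], [0, 0, 0], 0]]}}

```text
t: 5.82
eef_pos: [569.6, -194.8, 157.0]
orientation: [[-0.906, 0.422, -0.003], [0.422, 0.906, 0.001], [0.003, -0.0, -1.0]]
ft_force: [0.3, -0.7, -1.0]
opening: 21.4
grip_force: 20.0
```

```bash
python3 -c "
from h import *
go(571,-199,116)
g=shot('side','side3.png'); f=shot('top','top3.png')
cv2.imwrite('pics/c4.png',np.hstack([cv2.resize(g['color'][70:220,210:360],(400,400)),cv2.resize(f['color'][130:260,370:500],(400,400))])[:,:,::-1])"
```

```text
t 5.825 pos [ 569.6 -194.8  157. ] tool shift [-3.2 -3.2 41. ] f [ 0.3 -0.7 -1. ] open 21.381296792334954
```

View pics/c4.png

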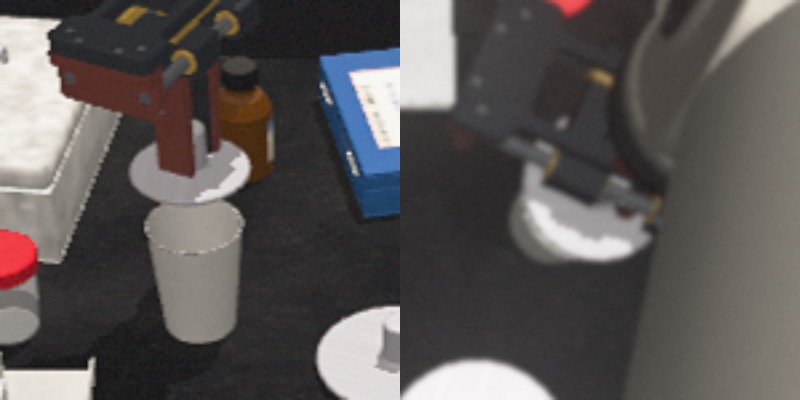

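The side crop shows the disc above the rim, spanning u 258.7–304.1 with its near edge at v≈146. I compute the cover centre from that and compare it with the tumbler as seen in the same view.

Run:
```python
from h import *
g=r.grab_frame("side")
L=ray(g,258.3,133.4,124.4); R_=ray(g,303.7,133.4,124.4); B=ray(g,281,145.7,122.4)
print(L,R_,B, "centre x",(L[0]+R_[0])/2,"y",B[1]-38, r.sense()["eef_pos"])
# disc mask: bright low-saturation in the band
c=g["color"]; hsv=cv2.cvtColor(c,cv2.COLOR_RGB2HSV)
G=cv2.cvtColor(c,cv2.COLOR_RGB2GRAY); 
for v in range(124,148,2):
    x=np.where((G[v,245:320]>90)&(hsv[v,245:320,1]<60))[0]+245
    print(v,x.min() if len(x) else 0,x.max() if len(x) else 0,end="; ")
```

```text
[ 609.27129275 -194.49916915  124.4       ] [ 532.8340346  -196.15419076  124.4       ] [ 568.34643988 -162.5361253   122.4       ] centre x 571.052663674968 y -200.53612530394173 [ 570.62436888 -195.9581512   158.71021156]
124 245 312; 126 245 312; 128 245 312; 130 245 302; 132 245 303; 134 245 302; 136 259 302; 138 245 300; 140 261 298; 142 264 294; 144 268 291; 146 271 295;
```

The cover centre comes out at (571,-200) and the rim at (571,-199), so no lateral correction is needed. I lower it straight down.

>>> {"method": "play_rows", "body": {"commands": [[[0, 0, 12], [0, 0, 0], 0], [[0, 0, 26], [0, 0, 0], 0], [[0, 0, 35], [0, 0, 0], 0], [[0, 0, 37], [0, 0, 0], 0], [[0, 0, 37], [0, 0, 0], 0]]}}

```text
t: 6.6
eef_pos: [570.6, -196.5, 121.5]
orientation: [[-0.906, 0.424, -0.0], [0.424, 0.906, -0.0], [0.0, -0.0, -1.0]]
ft_force: [-0.9, -0.3, -0.1]
opening: 21.4
grip_force: 20.0
```

>>> {"method": "play_rows", "body": {"commands": [[[0, 0, 1], [0, 0, 0], 0], [[0, 0, 2], [0, 0, 0], 0], [[0, 0, 2], [0, 0, 0], 0]]}}

```text
t: 6.98
eef_pos: [570.6, -196.3, 119.7]
orientation: [[-0.906, 0.424, 0.0], [0.424, 0.906, 0.0], [-0.0, 0.0, -1.0]]
ft_force: [-0.0, 0.6, -1.1]
opening: 21.4
grip_force: 20.0
```

>>> {"method": "play_rows", "body": {"commands": [[[0, 0, 1], [0, 0, 0], 0], [[0, 0, 2], [0, 0, 0], 0], [[0, 0, 2.5], [0, 0, 0], 0], [[0, 0, 2.5], [0, 0, 0], 0]]}}

```text
t: 7.48
eef_pos: [570.5, -196.4, 117.1]
orientation: [[-0.906, 0.424, -0.0], [0.424, 0.906, 0.0], [0.0, -0.0, -1.0]]
ft_force: [0.5, -0.5, -1.0]
opening: 21.4
grip_force: 20.0
```

>>> {"method": "play_rows", "body": {"commands": [[[0, 0, 0.5], [0, 0, 0], 0], [[0, 0, 1], [0, 0, 0], 0], [[0, 0, 1], [0, 0, 0], 0]]}}

```text
t: 7.85
eef_pos: [570.5, -196.4, 116.1]
orientation: [[-0.906, 0.424, -0.0], [0.424, 0.906, 0.0], [0.0, 0.0, -1.0]]
ft_force: [-0.8, -0.7, -1.6]
opening: 21.4
grip_force: 20.0
```

```bash
python3 -c "
from h import *
go(571,-199,116)
g=shot('side','side4.png')
cv2.imwrite('pics/c5.png',cv2.resize(g['color'][100:210,230:340],(550,550),interpolation=cv2.INTER_CUBIC)[:,:,::-1])"
```

```text
t 7.85 pos [ 570.5 -196.4  116.1] tool shift [-1.6 -2.1  0.1] f [-0.8 -0.7 -1.6] open 21.410213871124657
```

View pics/c5.png

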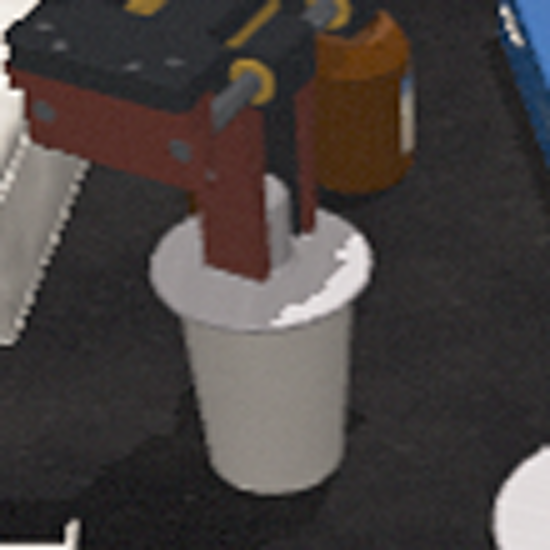

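The side crop shows the disc at u 150–373 (centre 261) over the rim centre at about 265, under 1 px off, so it is centred to about 1 mm and almost seated. I keep lowering to contact.

>>> {"method": "play_rows", "body": {"commands": [[[0, 0, 0.5], [0, 0, 0], 0], [[0, 0, 0.5], [0, 0, 0], 0], [[0, 0, 0.5], [0, 0, 0], 0]]}}

```text
t: 8.28
eef_pos: [570.6, -196.4, 115.7]
orientation: [[-0.906, 0.424, 0.0], [0.424, 0.906, 0.0], [-0.0, 0.0, -1.0]]
ft_force: [-0.0, 0.4, 0.5]
opening: 21.2
grip_force: 20.0
```

>>> {"method": "play_rows", "body": {"commands": [[[0, 0, 0.5], [0, 0, 0], 0], [[0, 0, 0.5], [0, 0, 0], 0], [[0, 0, 0.5], [0, 0, 0], 0]]}}

```text
t: 8.65
eef_pos: [570.7, -196.5, 115.6]
orientation: [[-0.906, 0.424, 0.001], [0.424, 0.906, 0.0], [-0.001, 0.0, -1.0]]
ft_force: [-2.0, 1.0, 5.1]
opening: 21.1
grip_force: 20.0
```

The force reads 5 N at z 115.6, the expected seat height. I release gently and retreat upward.

>>> {"method": "play_rows", "body": {"commands": [[[0, 0, 0], [0, 0, 0], 0.3], [[0, 0, 0], [0, 0, 0], 0.35], [[0, 0, 0], [0, 0, 0], 0.45], [[0, 0, 0], [0, 0, 0], 0.5], [[0, 0, 0], [0, 0, 0], 0.5]], "newtons": 5}}

```text
t: 9.28
eef_pos: [570.5, -196.4, 115.1]
orientation: [[-0.906, 0.424, -0.0], [0.424, 0.906, 0.0], [0.0, -0.0, -1.0]]
ft_force: [-0.1, 0.2, 1.2]
opening: 43.5
grip_force: 0.0
```

>>> {"method": "play_rows", "body": {"commands": [[[0, 0, -8], [0, 0, 0], 0.5], [[0, 0, -25], [0, 0, 0], 0.5], [[0, 0, -50], [0, 0, 0], 0.5], [[0, 0, -85], [0, 0, 0], 0.5], [[0, 0, -120], [0, 0, 0], 0.5]]}}

```text
t: 9.9
eef_pos: [570.6, -196.6, 237.6]
orientation: [[-0.906, 0.424, 0.001], [0.424, 0.906, -0.0], [-0.001, 0.0, -1.0]]
ft_force: [-0.2, -0.4, 0.1]
opening: 43.8
grip_force: 0.0
```

>>> {"method": "play_rows", "body": {"commands": [[[20, 25, 0], [0, 0, 0], 0.5], [[50, 55, 0], [0, 0, 0], 0.5], [[80, 85, 0], [0, 0, 0], 0.5], [[110, 115, 0], [0, 0, 0], 0.5], [[120, 125, 0], [0, 0, 0], 0.5]]}}

```text
t: 10.52
eef_pos: [514.5, -30.0, 236.3]
orientation: [[-0.907, 0.421, 0.001], [0.421, 0.907, 0.001], [-0.001, 0.002, -1.0]]
ft_force: [-0.7, 0.1, 0.6]
opening: 44.1
grip_force: 0.0
```

Run:
```python
from h import *
g=shot('side','side5.png'); f=shot('top','top5.png')
cv2.imwrite('pics/c6.png',np.hstack([cv2.resize(g['color'][100:210,230:340],(400,400),interpolation=cv2.INTER_CUBIC),cv2.resize(f['color'][140:250,370:480],(400,400),interpolation=cv2.INTER_CUBIC)])[:,:,::-1])
for F,(u,v,w) in((g,(281,150,28)),(f,(430,196,32))):
    G=cv2.cvtColor(F["color"],cv2.COLOR_RGB2GRAY); m=np.zeros_like(G); m[v-w:v+w,u-w:u+w]=(G[v-w:v+w,u-w:u+w]>150)*255
    c=max(cv2.findContours(m,cv2.RETR_EXTERNAL,cv2.CHAIN_APPROX_NONE)[0],key=cv2.contourArea)
    P=np.array([ray(F,p[0],p[1],85)[:2] for p in c[:,0]+0.],np.float32); print(cv2.fitEllipse(cv2.convexHull(P)))
```

```text
((573.8594360351562, -195.8784637451172), (71.69290161132812, 74.86753845214844), 26.361129760742188)
((568.8921508789062, -180.49327087402344), (103.53561401367188, 106.67605590820312), 96.47936248779297)
```

View pics/c6.png

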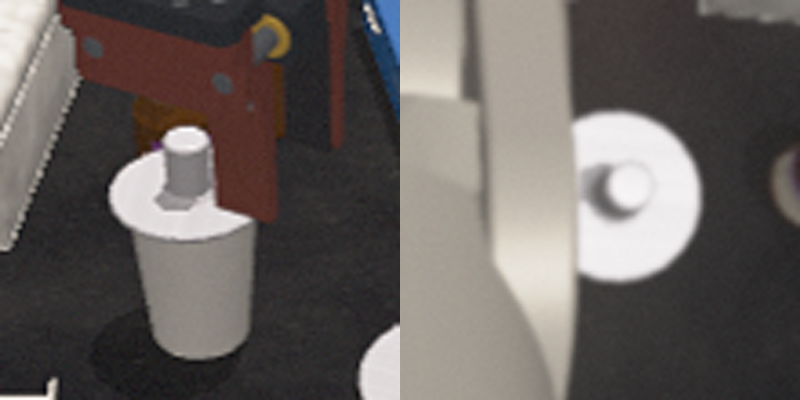

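The cover sits level on the tumbler with its post upright at about (187,160), but the gripper partly hides it. I move clear and check the centring.

>>> {"method": "play_rows", "body": {"commands": [[[25, 35, -20], [0, 0, 0], 0.5], [[50, 70, -20], [0, 0, 0], 0.5], [[75, 105, -20], [0, 0, 0], 0.5], [[95, 135, -20], [0, 0, 0], 0.5], [[95, 135, -20], [0, 0, 0], 0.5]]}}

```text
t: 11.25
eef_pos: [486.7, 131.6, 255.5]
orientation: [[-0.907, 0.422, 0.001], [0.422, 0.907, 0.0], [-0.001, 0.001, -1.0]]
ft_force: [0.1, -0.9, 0.1]
opening: 43.9
grip_force: 0.0
```

Run:
```python
from h import *
g=shot('side','side6.png'); f=shot('top','top6.png')
cv2.imwrite('pics/c7.png',np.hstack([cv2.resize(g['color'][100:210,230:340],(400,400),interpolation=cv2.INTER_CUBIC),cv2.resize(f['color'][140:250,370:480],(400,400),interpolation=cv2.INTER_CUBIC)])[:,:,::-1])
for F,(u,v,w) in((f,(430,196,32)),):
  for th in(130,160):
    G=cv2.cvtColor(F["color"],cv2.COLOR_RGB2GRAY); m=np.zeros_like(G); m[v-w:v+w,u-w:u+w]=(G[v-w:v+w,u-w:u+w]>th)*255
    c=max(cv2.findContours(m,cv2.RETR_EXTERNAL,cv2.CHAIN_APPROX_NONE)[0],key=cv2.contourArea)
    P=np.array([ray(F,p[0],p[1],85)[:2] for p in c[:,0]+0.],np.float32); print(cv2.fitEllipse(cv2.convexHull(P)))
```

```text
((571.5722045898438, -196.60879516601562), (75.55807495117188, 76.1224365234375), 9.782336235046387)
((571.4224243164062, -196.55677795410156), (74.46424102783203, 74.68828582763672), 10.08143424987793)
```

View pics/c7.png

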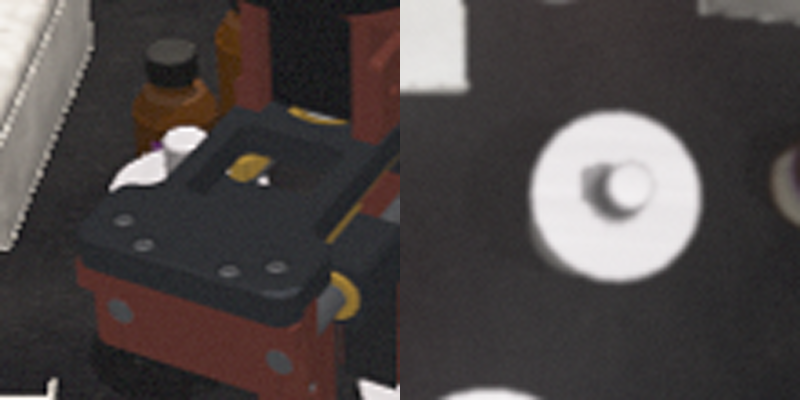

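The top crop shows a complete round disc at (615,196). It is 1–2 mm from the rim centre, against 8 mm of boss clearance, and level. The arm is clear, so I hand in.

```bash
python3 -c "
from station import r
print(r.close_job())"
```

```text
the job is handed in; nothing more can be done
None
```

The small cover is set on the tumbler's rim, seated and level and about 2 mm off centre by my measurement. The wide cover and dish were not touched, and the job was handed in at about 11 s.

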